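# Show a customer the way on the town map

## Robot

A 6-joint arm with a two-finger parallel gripper is mounted at the origin on the work surface. World frame = base frame: x ahead of the robot, y to its left, z up, the work surface at z = 0. Lengths are in m, angles in rad, forces in N, time in s.
With the tool pointing down it reaches from about 0.35 to 0.775 m from the base axis. Payload 5.5 kg.
Tool frame: the origin (TCP) lies at the very end of the fingers, on their centre line; the grasp point (between the pads) lies env.hold_point_z behind it (env.hold_point_z is the distance from the TCP to the grasp point, in m); z points along the fingers, y is the line along which they close (so a half turn about z gives the same grasp; the last joint's range is limited). The gripper opens to 85 mm and grips with 20 to 120 N. Pads are 22 mm wide; open, the fingers measure 114 mm over their backs; the gripper's body (76 mm by 85 mm) begins 54 mm behind the grasp point. The pads swing forward as they close: fully open they stand 13 mm farther back than shut.
Start: joints at [0.983, 0.313, 0.046, 1.304, 0, 1.431], TCP at [0.249, 0.518, 0.231] pointing down, gripper open.
Joint ranges: [-2.76, 2.76], [-0.86, 1.69], [-1.03, 1.26], [-2.2, 2.34], [-1.47, 1.5], [-3.14, 3.14]. Speed limits (rad/s): [2.57, 2.57, 3.14, 3.14, 3.14, 3.14].

## Interface

Orientations are given as a unit quaternion [w, x, y, z].
In Python, from workcell import env gives the robot as it stands.
- The arm moves only by the tool carry_out, never from a script. Its argument "steps" is a list of rows, each a list of 3 entries, a list of its own where there are three numbers: the turn, a rotation vector about the tool's x, y, z in degrees, then the shift along the tool's x, y, z in cm, then the closure in counts, from 0 (fully open) to 255 (shut). A call has exactly 8 rows; each row is the pose to reach, as a shift and turn from the pose commanded when the call began, along the tool's axes at that moment; what a row does not reach only later rows make up. A row lasts 1/8 s, in which the tool goes at most 62.5 mm and 10.7 degrees, less where a joint would pass 70% of its speed; a pose out of reach is approached as far as the arm can. A call with a gripper value outside its range is refused whole. The fingers move at their own pace and stop on an object; "force" is the grip in N (left out, the last holds). Time passes only in rows, so rows that repeat a pose let the fingers close, or fill a call up. It gives the time, the measured TCP pose, the force, the opening and the grip force at its end, in the units of the state.
- env.get_state(): the state, without advancing time (a new reading comes with each control period).
- env.read_camera(name): name is "scene" or "side" or "wrist"; returns (picture, depth): 384x512x3 uint8, red, green, blue; 384x512 float32, m along the optical axis (not along the pixel's ray), 0 where there is no reading.
- env.get_calibration(name): a dict with "fx", "fy", "cx", "cy" (pixels), "origin" and "orientation" of the camera in the world. Camera axes: x right, y up, looking along -z (the intrinsics and any distortion apply to the point x, -y, -z); pixel columns grow to the right and rows downward; lengths in m; the calibration is good to about 2 mm. A picture is of the moment at which its call begins: read the wrist's pose just before it. get_calibration takes no time and is no camera call; for the wrist camera it gives the pose at the moment of the call.
- env.hand_in(): hands the job in; it is judged then, once.
The state is a dict: "clock": time; "joint_pos": joint angles; "qvel": joint speeds; "tau": joint torques, N m; "tcp_pos": TCP position; "orientation": TCP orientation; "wrist_force": force on the tool from outside, world axes, zero at the start; "ft_torque": the same for the moment, N m; "finger_gap": finger opening in m; "grip_force": force on a finger pad.
Only numpy, scipy, OpenCV 4.12 (cv2) and the standard library are available. Lean on these libraries where they do the work, as an engineer would, in place of code of your own. Each camera call takes 0.05 s, during which the arm holds its last target. There are 200 camera calls.

## Task

Show the customer the way on the town map: starting at the end of the red line by the green figure, run your fingertips along the whole line, round every bend, to its other end by the blue figure, touching the map lightly or staying within a centimetre above it. Do not touch the map away from the line, press hard, shift the map, or disturb the things standing on or beside it. Finish while holding your fingertips there, still pointing at the end of the line by the blue figure.

Things in the scene. Friction and masses are not known exactly. Their poses are not given: they have to be found in the camera images.
- map: stiff cream town map, a loose board 200 (its x) x 330 (y) x 9 mm thick, 0.3-0.6 kg, flat on the counter, rigid top 9 mm above it. Origin: centre of the underside; z up; blue river along its +x edge. The red line on it, 6 mm wide, joins route1 to route9 by straight pieces. Closed fingertips held upright, up to 35 mm across, have room all along; open fingers would strike the things on the map
- route1 (a point): point on the red line on the map's top face, -55 mm along the map's x and +105 mm along its y from the map's centre; axes as the map. One end of the line; a figure stands 38-50 mm beyond it, green or blue as it happens.
- route2 (a point): point on the red line on the map's top face, -10 mm along the map's x and +100 mm along its y from the map's centre; axes as the map. A bend.
- route3 (a point): point on the red line on the map's top face, +35 mm along the map's x and +85 mm along its y from the map's centre; axes as the map. A bend.
- route4 (a point): point on the red line on the map's top face, +45 mm along the map's x and +40 mm along its y from the map's centre; axes as the map. A bend.
- route5 (a point): point on the red line on the map's top face, +5 mm along the map's x and +20 mm along its y from the map's centre; axes as the map. A bend.
- route6 (a point): point on the red line on the map's top face, -35 mm along the map's x and +0 mm along its y from the map's centre; axes as the map. A bend.
- route7 (a point): point on the red line on the map's top face, -40 mm along the map's x and -45 mm along its y from the map's centre; axes as the map. A bend.
- route8 (a point): point on the red line on the map's top face, -5 mm along the map's x and -70 mm along its y from the map's centre; axes as the map. A bend.
- route9 (a point): point on the red line on the map's top face, +40 mm along the map's x and -90 mm along its y from the map's centre; axes as the map. One end of the line; a figure stands 38-50 mm beyond it, green or blue as it happens.
- green_figure: green plastic game-piece-like figure with a round foot 22 mm across and a slim neck, 36 mm tall, standing loose on the map close beyond one end of the red line; origin at the centre of its foot, z up. It marks where the line is to be started
- blue_figure: blue plastic game-piece-like figure with a round foot 22 mm across and a slim neck, 36 mm tall, standing loose on the map close beyond one end of the red line; origin at the centre of its foot, z up. It marks where the line is to be ended
- weight: brass paperweight, 30 mm across, 30 mm tall, standing loose on the map near +72, -20 mm in the map's axes; origin at the centre of its foot. To be left alone
- books: loose stack of three books, about 134 x 194 mm and 65 mm high, on the counter beyond the map's +y end (its centre about 310 mm from the map's centre); origin under its centre. To be left alone
- pen_cup: white cup 76 mm across, 90 mm high, with pencils standing up to 155 mm above the counter, on the counter beyond the map's -y end (about 280 mm from the map's centre); origin under its centre. To be left alone

How it is judged:
On the way, in this order (a step that is already met when the one before it is completed fails the run):
1. fingertips at the start of the red line, by the green figure (((horizontal distance between green_figure and route1 below 0.07 m and horizontal distance between the grasp point and route1 below 0.014 m and z of the grasp point in the frame of route1 below 0.034 m) or (horizontal distance between green_figure and route9 below 0.07 m and horizontal distance between the grasp point and route9 below 0.014 m and z of the grasp point in the frame of route9 below 0.034 m))), for 0.05 s.
2. fingertips at bend 1 of 7 along the line (((horizontal distance between green_figure and route1 below 0.07 m and horizontal distance between the grasp point and route2 below 0.014 m and z of the grasp point in the frame of route2 below 0.034 m) or (horizontal distance between green_figure and route9 below 0.07 m and horizontal distance between the grasp point and route8 below 0.014 m and z of the grasp point in the frame of route8 below 0.034 m))), for 0.05 s.
3. fingertips at bend 2 of 7 along the line (((horizontal distance between green_figure and route1 below 0.07 m and horizontal distance between the grasp point and route3 below 0.014 m and z of the grasp point in the frame of route3 below 0.034 m) or (horizontal distance between green_figure and route9 below 0.07 m and horizontal distance between the grasp point and route7 below 0.014 m and z of the grasp point in the frame of route7 below 0.034 m))), for 0.05 s.
4. fingertips at bend 3 of 7 along the line (((horizontal distance between green_figure and route1 below 0.07 m and horizontal distance between the grasp point and route4 below 0.014 m and z of the grasp point in the frame of route4 below 0.034 m) or (horizontal distance between green_figure and route9 below 0.07 m and horizontal distance between the grasp point and route6 below 0.014 m and z of the grasp point in the frame of route6 below 0.034 m))), for 0.05 s.
5. fingertips at bend 4 of 7 along the line (((horizontal distance between green_figure and route1 below 0.07 m and horizontal distance between the grasp point and route5 below 0.014 m and z of the grasp point in the frame of route5 below 0.034 m) or (horizontal distance between green_figure and route9 below 0.07 m and horizontal distance between the grasp point and route5 below 0.014 m and z of the grasp point in the frame of route5 below 0.034 m))), for 0.05 s.
6. fingertips at bend 5 of 7 along the line (((horizontal distance between green_figure and route1 below 0.07 m and horizontal distance between the grasp point and route6 below 0.014 m and z of the grasp point in the frame of route6 below 0.034 m) or (horizontal distance between green_figure and route9 below 0.07 m and horizontal distance between the grasp point and route4 below 0.014 m and z of the grasp point in the frame of route4 below 0.034 m))), for 0.05 s.
7. fingertips at bend 6 of 7 along the line (((horizontal distance between green_figure and route1 below 0.07 m and horizontal distance between the grasp point and route7 below 0.014 m and z of the grasp point in the frame of route7 below 0.034 m) or (horizontal distance between green_figure and route9 below 0.07 m and horizontal distance between the grasp point and route3 below 0.014 m and z of the grasp point in the frame of route3 below 0.034 m))), for 0.05 s.
8. fingertips at bend 7 of 7 along the line (((horizontal distance between green_figure and route1 below 0.07 m and horizontal distance between the grasp point and route8 below 0.014 m and z of the grasp point in the frame of route8 below 0.034 m) or (horizontal distance between green_figure and route9 below 0.07 m and horizontal distance between the grasp point and route2 below 0.014 m and z of the grasp point in the frame of route2 below 0.034 m))), for 0.05 s.
9. fingertips at the end of the line, by the blue figure (((horizontal distance between green_figure and route1 below 0.07 m and horizontal distance between the grasp point and route9 below 0.014 m and z of the grasp point in the frame of route9 below 0.034 m) or (horizontal distance between green_figure and route9 below 0.07 m and horizontal distance between the grasp point and route1 below 0.014 m and z of the grasp point in the frame of route1 below 0.034 m))), for 0.05 s.
At the end, for the whole second after the job is handed in: Fingertips held at the line's end by the blue figure: grasp point within 14 mm sideways of it and at most 34 mm above the map (tips within 15 mm), under 20 N; map moved under 15 mm, figures and weight under 8 mm, books and cup under 15 mm, all upright (((horizontal distance between green_figure and route1 below 0.07 m and horizontal distance between the grasp point and route9 below 0.014 m and z of the grasp point in the frame of route9 below 0.034 m) or (horizontal distance between green_figure and route9 below 0.07 m and horizontal distance between the grasp point and route1 below 0.014 m and z of the grasp point in the frame of route1 below 0.034 m)) and contact force between the fingers and map below 20 N and distance of each of map, books, pen_cup from where it was at the start of the episode below 0.015 m and linear speed of map below 0.01 m/s and distance of each of green_figure, blue_figure, weight from where it was at the start of the episode below 0.008 m and angle between each of green_figure, blue_figure, weight, books, pen_cup's own z axis and vertical below 0.25 rad); the arm keeps its last pose, push and grip.
It fails at once if the map board is pushed out of place (over 15 mm) or lifted (distance of map from where it was at the start of the episode above 0.015 m or angle between map's own z axis and vertical above 0.06 rad).
It fails at once if the map is pressed hard (over 20 N) (contact force between the fingers and map above 20 N).
It fails at once if the map is touched away from the red line (the fingers more than 32 mm from every bend and end) (contact force between the fingers and map above 0.3 N and horizontal distance between the grasp point and route1 above 0.032 m and horizontal distance between the grasp point and route2 above 0.032 m and horizontal distance between the grasp point and route3 above 0.032 m and horizontal distance between the grasp point and route4 above 0.032 m and horizontal distance between the grasp point and route5 above 0.032 m and horizontal distance between the grasp point and route6 above 0.032 m and horizontal distance between the grasp point and route7 above 0.032 m and horizontal distance between the grasp point and route8 above 0.032 m and horizontal distance between the grasp point and route9 above 0.032 m).
It fails at once if a figure or the paperweight is shifted (over 8 mm), tipped or lifted (distance of any of green_figure, blue_figure, weight from where it was at the start of the episode above 0.008 m or angle between any of green_figure, blue_figure, weight's own z axis and vertical above 0.25 rad).
It fails at once if the books or the pen cup are shifted (over 15 mm), tipped or lifted (distance of any of books, pen_cup from where it was at the start of the episode above 0.015 m or angle between any of books, pen_cup's own z axis and vertical above 0.25 rad).
It also fails if it takes over 51 s, if anything falls off the work surface, if the arm or the gripper's body presses on something with over 40 N, if the wrist force passes 120 N, or if a joint passes its speed limit or range.

## Working session

There is one attempt and no reset: what is moved stays moved. The work goes in short steps, Python scripts to look and compute and a tool call to move; the robot and the scene stay as the last step left them, time stands still between calls to the robot, and variables do not carry over. Pictures are saved under pics/ and viewed, at most 10 in all, crops included, and the job is handed in when it is done.

Besides the shell and the picture viewer there is one more tool, called after "Call:" as name(argument=value, ...), one argument or row to a line, values as JSON. carry_out: Moves the arm, as the interface text tells. Its arguments: {"type":"object","properties":{"steps":{"type":"array","items":{"type":"array"}},"force":{"type":"number"}},"required":["steps"]}

```bash
mkdir -p pics
cat > h.py <<'E'
import numpy as np,cv2
from workcell import env
from scipy.spatial.transform import Rotation as R
def rot(q): return R.from_quat([q[1],q[2],q[3],q[0]])
def pix(c,u,v,d):
    p=np.array([(u-c['cx'])/c['fx'],-(v-c['cy'])/c['fy'],-1])*d
    return rot(c['orientation']).apply(p)+c['origin']
def onplane(c,u,v,z):
    r=pix(c,u,v,1.)-c['origin']; return c['origin']+r*(z-c['origin'][2])/r[2]
E
python3 - <<'E'
from h import *
s=env.get_state();print(s,env.hold_point_z)
for n in['scene','wrist']:
    c=env.get_calibration(n);print(n,c)
    im,d=env.read_camera(n);np.savez('pics/%s.npz'%n,im=im,d=d)
    cv2.imwrite('pics/%s.png'%n,cv2.resize(im[:,:,::-1],(800,600)))
E
```

```text
{'clock': 0.0, 'joint_pos': array([ 9.83403461e-01,  3.14013057e-01,  4.49347291e-02,  1.30358331e+00,
       -2.17841069e-05,  1.43117596e+00]), 'qvel': array([-0.00081346, -0.00141208, -0.00065448,  0.00112364, -0.00095775,
       -0.00150814]), 'tau': array([-1.33850644e-03, -4.80631614e+01,  2.98532706e+01,  1.94873207e-02,
       -3.25799529e-04, -7.95342032e-06]), 'tcp_pos': array([0.24868184, 0.51785832, 0.23038357]), 'orientation': array([-3.21429724e-04,  2.22020440e-01,  9.75041565e-01, -8.75586530e-04]), 'wrist_force': array([ 1.14650052, -0.59405618,  0.91552919]), 'ft_torque': array([ 0.01918185,  0.00057899, -0.03241907]), 'grip_force': 0.0, 'finger_gap': 0.0851897640940853} 0.0187
scene {'fx': 423.9689781021376, 'fy': 423.9689781021376, 'cx': 253.46831321844746, 'cy': 202.42017442374265, 'origin': array([ 0.92751821, -0.49975512,  1.00316514]), 'orientation': array([0.92106245, 0.28212534, 0.0720395 , 0.25857219])}
wrist {'fx': 302.9006844253919, 'fy': 302.9006844253919, 'cx': 254.42546608492754, 'cy': 193.12204129624624, 'origin': array([0.17752725, 0.55072109, 0.37336607]), 'orientation': array([ 0.83585204, -0.13266019, -0.08200589,  0.52633418])}
```

View pics/scene.png

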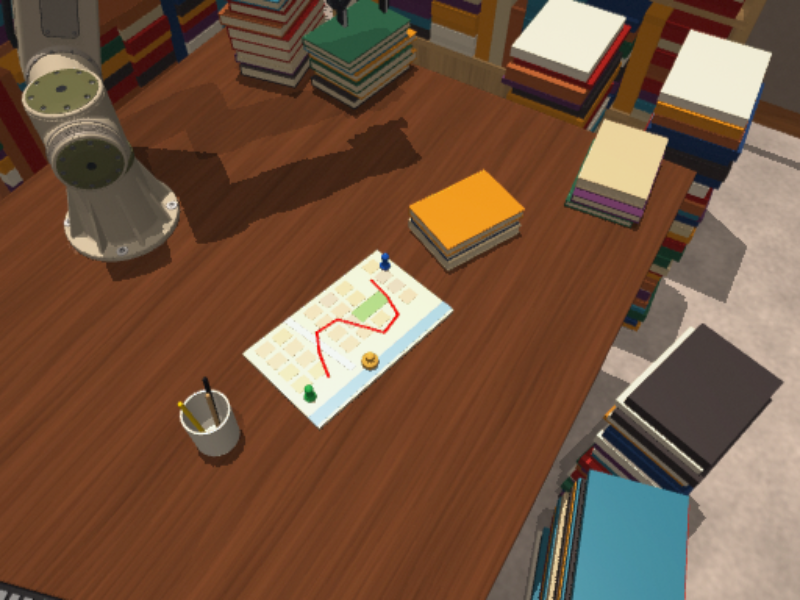

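Scene view: the green figure is at (309,393) next to the line end at (328,376), which is route9. The blue figure is at (385,261) by route1 (371,281). So I trace from route9 to route1. Next I fit the map pose to the red pixels.

```bash
cat >> h.py <<'E'
from scipy.optimize import least_squares
P=np.array([[-55,105],[-10,100],[35,85],[45,40],[5,20],[-35,0],[-40,-45],[-5,-70],[40,-90]])/1000
def red(im,roi=None):
    h=im.astype(int); m=(h[...,0]>150)&(h[...,1]<70)&(h[...,2]<80)
    if roi: k=np.zeros_like(m);k[roi[1]:roi[3],roi[0]:roi[2]]=1;m&=k
    return np.argwhere(m)[:,::-1]
def fit(W,x0):
    D=np.vstack([np.linspace(a,b,60) for a,b in zip(P[:-1],P[1:])])
    from scipy.spatial import cKDTree
    def f(x):
        M=D@np.array([[np.cos(x[2]),np.sin(x[2])],[-np.sin(x[2]),np.cos(x[2])]])+x[:2]
        return np.r_[cKDTree(M).query(W)[0],cKDTree(W).query(M)[0]]
    r=least_squares(f,x0,loss='soft_l1',f_scale=.003);return r.x,np.sqrt(np.mean(f(r.x)**2))
def route(x): return P@np.array([[np.cos(x[2]),np.sin(x[2])],[-np.sin(x[2]),np.cos(x[2])]])+x[:2]
E
python3 - <<'E'
from h import *
z=np.load('pics/scene.npz');im,d=z['im'],z['d'];c=env.get_calibration('scene')
q=.64
cor=[onplane(c,u*q,v*q,.009)[:2] for u,v in[(378,251),(452,310),(319,427),(244,354)]]
print(np.round(cor,4)) # -x+y,+x+y,+x-y,-x-y
cc=np.mean(cor,0);y=cor[0]-cor[3];yaw=np.arctan2(-y[0],y[1]);print(cc,yaw,[np.linalg.norm(cor[i]-cor[i-1]) for i in range(4)])
p=red(im,(195,172,262,250));W=np.array([onplane(c,u,v,.009)[:2] for u,v in p])
x,e=fit(W,[*cc,yaw]);print(len(p),x,e);print(np.round(route(x),4))
u,v=[int(k*q) for k in(340,380)];print(pix(c,u,v,d[v,u]))
for n,u,v in[('g',309,393),('b',385,262),('w',370,360),('cup',208,410),('bk',467,210)]:
    w=pix(c,u*q,v*q,d[int(v*q),int(u*q)]);print(n,w)
E
```

```text
[[ 0.4857  0.1897]
 [ 0.6736  0.1431]
 [ 0.5994 -0.1729]
 [ 0.4101 -0.128 ]]
[0.54220244 0.00796925] -0.23340931040764135 [np.float64(0.3264814045591558), np.float64(0.19365513543953855), np.float64(0.32456814634418846), np.float64(0.19448439474546667)]
129 [ 0.53904038  0.00968963 -0.2259586 ] 0.0013703657006268884
[[ 0.509   0.1243]
 [ 0.5517  0.1094]
 [ 0.5922  0.0847]
 [ 0.5919  0.0386]
 [ 0.5484  0.0281]
 [ 0.5049  0.0175]
 [ 0.49   -0.0252]
 [ 0.5185 -0.0574]
 [ 0.5579 -0.087 ]]
[ 0.57873077 -0.08381991  0.00926216]
g [ 0.5602826  -0.14111711  0.03641374]
b [0.51870716 0.16187925 0.02645324]
w [ 0.60899367 -0.03296535  0.02826821]
cup [ 0.43824727 -0.24904502  0.03194427]
bk [0.60150314 0.32696651 0.06424348]
```

View pics/wrist.png

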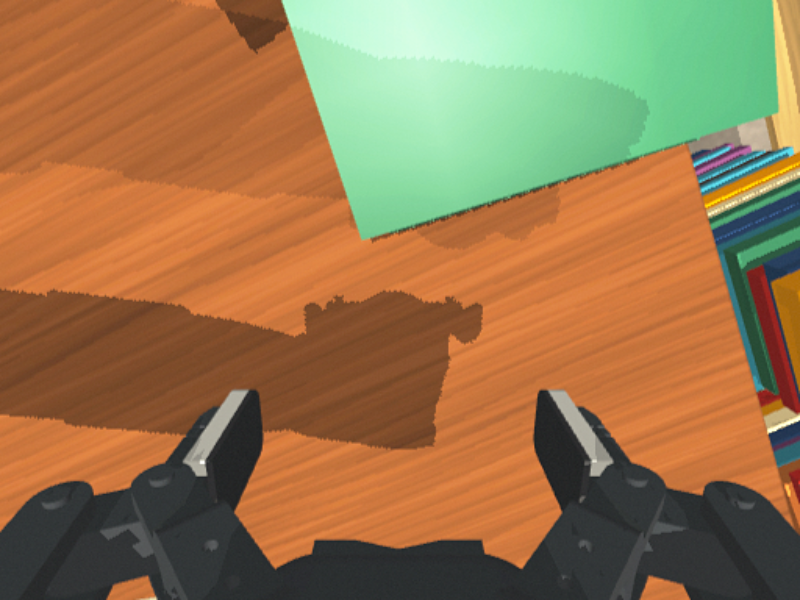

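```bash
cat >> h.py <<'E'
def shift(T,s=None):
    s=s or env.get_state(); return rot(s['orientation']).inv().apply(np.array(T)-s['tcp_pos'])*100
E
python3 - <<'E'
from h import *
c=env.get_calibration('wrist');r=rot(c['orientation'])
print(r.apply([0,0,-1]))
print(onplane(c,256,150,.009)-env.get_state()['tcp_pos'])
print(shift([.58,.0,.25]))
E
```

```text
[ 0.27681787 -0.13532189 -0.95134634]
[-0.01371213  0.00637407 -0.22150778]
[-52.28739944 -32.34807496  -1.9096623 ]
```

Call:
carry_out(
  steps=[
    [[0,0,0],[-5,-3,-0.5],255],
    [[0,0,0],[-10,-6.2,-1],255],
    [[0,0,0],[-15,-9.3,-2],255],
    [[0,0,0],[-20,-12.4,-2],255],
    [[0,0,0],[-25,-15.5,-2],255],
    [[0,0,0],[-30,-18.6,-2],255],
    [[0,0,0],[-35,-21.7,-2],255],
    [[0,0,0],[-40,-24.8,-2],255],
  ],
  force=20,
)

```text
clock: 1.1
tcp_pos: [0.5027, 0.1198, 0.2511]
orientation: [-0.0, 0.222, 0.975, 0.0]
wrist_force: [0.1, -0.1, 0.5]
finger_gap: 0.0001
grip_force: 0.0
```

Call:
carry_out(
  steps=[
    [[0,0,0],[-5,-3,0],255],
    [[0,0,0],[-10,-6,0],255],
    [[0,0,0],[-12.3,-7.5,0],255],
    [[0,0,0],[-12.3,-7.5,0],255],
    [[0,0,0],[-12.3,-7.5,0],255],
    [[0,0,0],[-12.3,-7.5,0],255],
    [[0,0,0],[-12.3,-7.5,0],255],
    [[0,0,0],[-12.3,-7.5,0],255],
  ],
)

```text
clock: 2.1
tcp_pos: [0.5804, 0.0014, 0.2516]
orientation: [0.0, 0.222, 0.975, 0.0]
wrist_force: [0.1, -0.2, -0.2]
finger_gap: 0.0003
grip_force: 0.0
```

Run:
```python
from h import *
s=env.get_state();print(s['clock'],s['tcp_pos'],s['orientation'],s['finger_gap'])
c=env.get_calibration('wrist');im,d=env.read_camera('wrist')
cv2.imwrite('pics/w2.png',cv2.resize(im[:,:,::-1],(800,600)));np.savez('pics/w2.npz',im=im,d=d)
p=red(im);W=np.array([onplane(c,u,v,.009)[:2] for u,v in p])
W=W[np.hypot(W[:,0]-.54,W[:,1]-.01)<.17]
x,e=fit(W,[.539,.0097,-.226]);print(len(p),len(W),x,e);print(np.round(route(x),4))
```

```text
2.1 [0.58038656 0.0014351  0.25156777] [1.93217029e-04 2.21521309e-01 9.75155509e-01 7.53319171e-05] 0.0002698519359618996
960 960 [ 0.53959952  0.00803354 -0.23425482] 0.0010995861461489745
[[ 0.5105  0.1229]
 [ 0.5531  0.1076]
 [ 0.5934  0.0826]
 [ 0.5927  0.0365]
 [ 0.5491  0.0263]
 [ 0.5056  0.0162]
 [ 0.4902 -0.0265]
 [ 0.5185 -0.0589]
 [ 0.5576 -0.0888]]
```

View pics/w2.png

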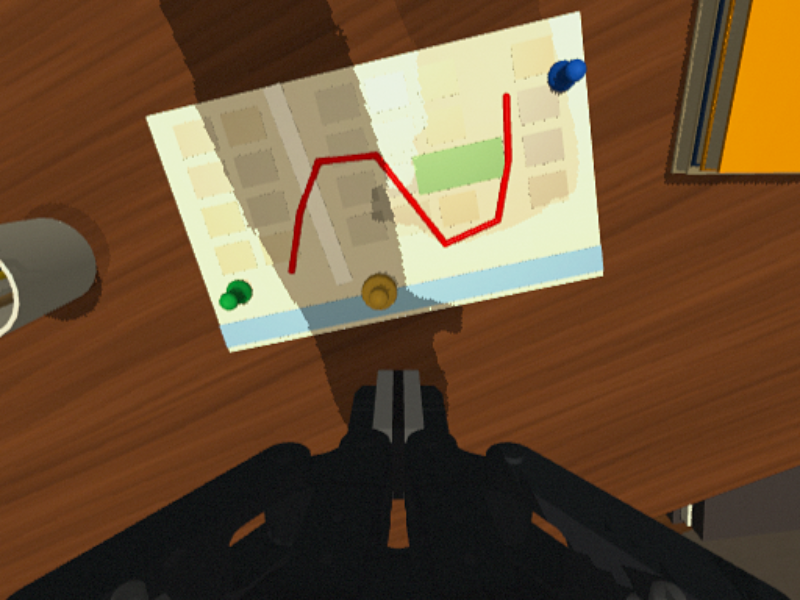

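The whole line is visible. Green (235,293) is at the route9 end (292,270), and blue (567,74) is at the route1 end (507,95). Both fits agree to 2 mm.

Run:
```python
from h import *
x=[.5396,.0080,-.2342];r=route(x)[::-1];s=env.get_state()
print(shift([*r[0],.04]))
A=rot(s['orientation']).inv()
for a,b in zip(r[:-1],r[1:]): print(np.round(A.apply([*(b-a),0])*100,2))
```

```text
[-1.82979564 -9.11423269 21.15191628]
[ 4.82  1.   -0.  ]
[ 3.95  1.7  -0.  ]
[0.46 4.5  0.  ]
[-3.49  2.8   0.  ]
[-3.49  2.8   0.  ]
[1.93 4.19 0.  ]
[ 4.72  0.52 -0.  ]
[ 4.5  -0.46 -0.  ]
```

Call:
carry_out(
  steps=[
    [[0,0,0],[-0.9,-4.6,0],255],
    [[0,0,0],[-1.8,-9.1,0],255],
    [[0,0,0],[-1.8,-9.1,5],255],
    [[0,0,0],[-1.8,-9.1,10],255],
    [[0,0,0],[-1.8,-9.1,15],255],
    [[0,0,0],[-1.8,-9.1,19],255],
    [[0,0,0],[-1.8,-9.1,21],255],
    [[0,0,0],[-1.8,-9.1,21],255],
  ],
)

```text
clock: 3.15
tcp_pos: [0.5559, -0.0885, 0.0396]
orientation: [-0.002, 0.222, 0.975, 0.0]
wrist_force: [-0.3, -0.5, 0.1]
finger_gap: 0.0003
grip_force: 0.0
```

Run:
```python
from h import *
s=env.get_state();print(s['tcp_pos'],s['orientation'])
x=[.5396,.0080,-.2342];r=route(x)[::-1];print(shift([*r[0],.015]))
c=env.get_calibration('wrist');im,d=env.read_camera('wrist')
cv2.imwrite('pics/w3.png',cv2.resize(im[:,:,::-1],(800,600)))
p=red(im);W=np.array([onplane(c,u,v,.009)[:2] for u,v in p])
from scipy.spatial import cKDTree
D=np.vstack([np.linspace(a,b,60) for a,b in zip(r[:-1],r[1:])]);q=cKDTree(D).query(W)
k=q[0]<.012;print(len(W),k.sum(),(W-D[q[1]])[k].mean(0),q[0][k].mean())
```

```text
[ 0.55585264 -0.08847791  0.03963437] [-1.90480684e-03  2.21953609e-01  9.75055347e-01  1.94662513e-04]
[-0.18393081  0.04639382  2.46273452]
2865 2865 [-4.67547196e-06  2.31776172e-04] 0.0013482131600003192
```

View pics/w3.png

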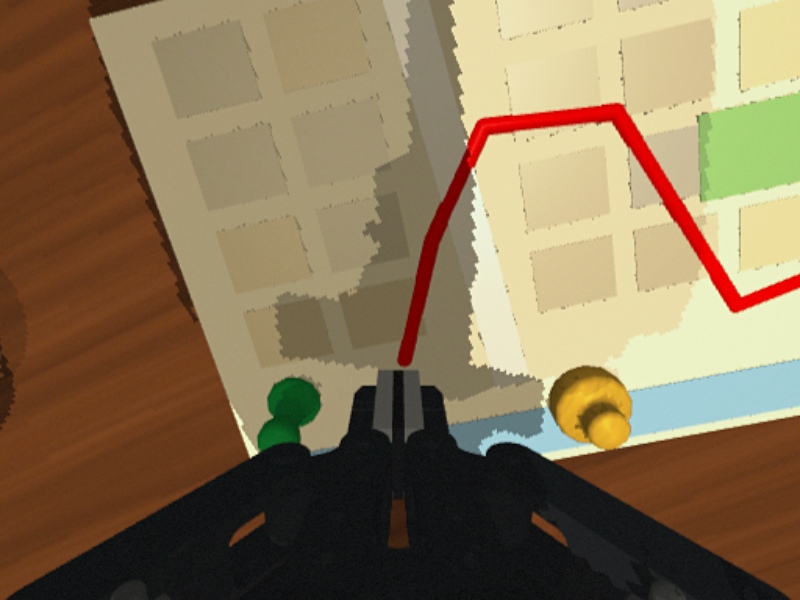

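The tips sit just short of the line end at (404,362). The red pixels match the route to 0.2 mm, and green (290,400) is clear. I'll descend to 6 mm above the map and trace.

Call:
carry_out(
  steps=[
    [[0,0,0],[-0.1,0,0.8],255],
    [[0,0,0],[-0.1,0,1.6],255],
    [[0,0,0],[-0.1,0,2.2],255],
    [[0,0,0],[-0.1,0,2.4],255],
    [[0,0,0],[-0.1,0,2.4],255],
    [[0,0,0],[-0.1,0,2.4],255],
    [[0,0,0],[-0.1,0,2.4],255],
    [[0,0,0],[-0.1,0,2.4],255],
  ],
)

```text
clock: 4.2
tcp_pos: [0.5584, -0.0895, 0.0175]
orientation: [0.0, 0.222, 0.975, 0.0]
wrist_force: [-0.6, -0.0, -0.2]
finger_gap: 0.0001
grip_force: 0.0
```

Run:
```python
from h import *
s=env.get_state();print(s['tcp_pos'],s['wrist_force'])
x=[.5396,.0080,-.2342];r=route(x)[::-1]
for p in r: print(np.round(shift([*p,.015],s),2))
```

```text
[ 0.55843981 -0.0895352   0.01745728] [-0.61606954 -0.02776384 -0.15016803]
[0.1  0.03 0.25]
[4.93 1.03 0.24]
[8.88 2.73 0.24]
[9.34 7.23 0.24]
[ 5.86 10.04  0.25]
[ 2.37 12.84  0.25]
[ 4.3  17.02  0.25]
[ 9.02 17.54  0.25]
[13.52 17.07  0.24]
```

Call:
carry_out(
  steps=[
    [[0,0,0],[1.7,0.35,0.1],255],
    [[0,0,0],[3.3,0.7,0.1],255],
    [[0,0,0],[4.9,1.0,0.1],255],
    [[0,0,0],[4.9,1.0,0.1],255],
    [[0,0,0],[6.2,1.6,0.1],255],
    [[0,0,0],[7.5,2.2,0.1],255],
    [[0,0,0],[8.8,2.7,0.1],255],
    [[0,0,0],[8.8,2.7,0.1],255],
  ],
)

```text
clock: 5.2
tcp_pos: [0.4894, -0.026, 0.0161]
orientation: [-0.001, 0.221, 0.975, 0.0]
wrist_force: [0.6, -0.7, 0.1]
finger_gap: -0.0002
grip_force: 0.0
```

```bash
cat > r.py <<'E'
from h import *
s=env.get_state();print(s['tcp_pos'],s['wrist_force'])
x=[.5396,.0080,-.2342];r=route(x)[::-1]
for p in r: print(np.round(shift([*p,.015],s),2))
E
python3 r.py
```

```text
[ 0.48938556 -0.02603136  0.01614773] [ 0.57712595 -0.69885956  0.13622028]
[-8.87 -2.72  0.1 ]
[-4.05 -1.71  0.11]
[-0.1  -0.    0.11]
[0.36 4.5  0.11]
[-3.13  7.3   0.11]
[-6.62 10.1   0.1 ]
[-4.69 14.28  0.11]
[ 0.02 14.8   0.11]
[ 4.53 14.34  0.12]
```

Tracking is good, so I continue through route6 and route5, then route4 and route3, then route2 and route1.

Call:
carry_out(
  steps=[
    [[0,0,0],[0.1,1.5,0],255],
    [[0,0,0],[0.2,3.0,0],255],
    [[0,0,0],[0.4,4.5,0],255],
    [[0,0,0],[0.4,4.5,0],255],
    [[0,0,0],[-0.8,5.4,0],255],
    [[0,0,0],[-2.0,6.4,0],255],
    [[0,0,0],[-3.1,7.3,0],255],
    [[0,0,0],[-3.1,7.3,0],255],
  ],
)

```text
clock: 6.2
tcp_pos: [0.5518, 0.0252, 0.0163]
orientation: [0.001, 0.222, 0.975, 0.0]
wrist_force: [-0.9, 0.8, -0.1]
finger_gap: -0.0002
grip_force: 0.0
```

```bash
python3 r.py
```

```text
[0.55180197 0.02517324 0.01629872] [-0.94661655  0.82933616 -0.097533  ]
[ -5.46 -10.02   0.13]
[-0.64 -9.02  0.13]
[ 3.31 -7.32  0.12]
[ 3.78 -2.82  0.12]
[ 0.29 -0.02  0.13]
[-3.19  2.79  0.13]
[-1.26  6.97  0.13]
[3.45 7.48 0.13]
[7.96 7.02 0.12]
```

Call:
carry_out(
  steps=[
    [[0,0,0],[-1.1,0.9,0],255],
    [[0,0,0],[-2.3,1.9,0],255],
    [[0,0,0],[-3.4,2.8,0],255],
    [[0,0,0],[-3.4,2.8,0],255],
    [[0,0,0],[-2.8,4.2,0],255],
    [[0,0,0],[-2.1,5.6,0],255],
    [[0,0,0],[-1.5,7.0,0],255],
    [[0,0,0],[-1.5,7.0,0],255],
  ],
)

```text
clock: 7.2
tcp_pos: [0.5938, 0.0836, 0.0164]
orientation: [0.0, 0.221, 0.975, 0.0]
wrist_force: [0.1, -0.1, -0.3]
finger_gap: -0.0001
grip_force: 0.0
```

```bash
python3 r.py
```

```text
[0.59376642 0.0836279  0.01636839] [ 0.1213341  -0.0975504  -0.34709317]
[ -4.17 -17.12   0.13]
[  0.65 -16.11   0.13]
[  4.6  -14.4    0.13]
[ 5.05 -9.89  0.14]
[ 1.56 -7.1   0.14]
[-1.93 -4.3   0.14]
[-0.01 -0.11  0.14]
[4.7  0.41 0.14]
[ 9.21 -0.04  0.14]
```

Call:
carry_out(
  steps=[
    [[0,0,0],[1.6,0.1,0],255],
    [[0,0,0],[3.2,0.3,0],255],
    [[0,0,0],[4.7,0.4,0],255],
    [[0,0,0],[4.7,0.4,0],255],
    [[0,0,0],[6.2,0.3,0],255],
    [[0,0,0],[7.7,0.1,0],255],
    [[0,0,0],[9.2,0,0],255],
    [[0,0,0],[9.2,0,0],255],
  ],
)

```text
clock: 8.2
tcp_pos: [0.5094, 0.1222, 0.0162]
orientation: [-0.001, 0.222, 0.975, -0.0]
wrist_force: [-0.2, 1.0, 0.3]
finger_gap: 0.0003
grip_force: 0.0
```

Call:
carry_out(
  steps=[
    [[0,0,0],[0,0,0],255],
    [[0,0,0],[0,0,0],255],
    [[0,0,0],[0,0,0],255],
    [[0,0,0],[0,0,0],255],
    [[0,0,0],[0,0,0],255],
    [[0,0,0],[0,0,0],255],
    [[0,0,0],[0,0,0],255],
    [[0,0,0],[0,0,0],255],
  ],
)

```text
clock: 9.2
tcp_pos: [0.5111, 0.1218, 0.0163]
orientation: [0.0, 0.222, 0.975, 0.0]
wrist_force: [-1.1, -0.4, -0.1]
finger_gap: -0.0001
grip_force: 0.0
```

```bash
python3 r.py|sed -n '1p;$p'
python3 - <<'E'
from h import *
im,d=env.read_camera('wrist');cv2.imwrite('pics/w4.png',cv2.resize(im[:,:,::-1],(800,600)))
E
```

```text
[0.51111646 0.12178508 0.01630309] [-1.1017769  -0.36437284 -0.05381608]
[0.11 0.07 0.13]
```

View pics/w4.png

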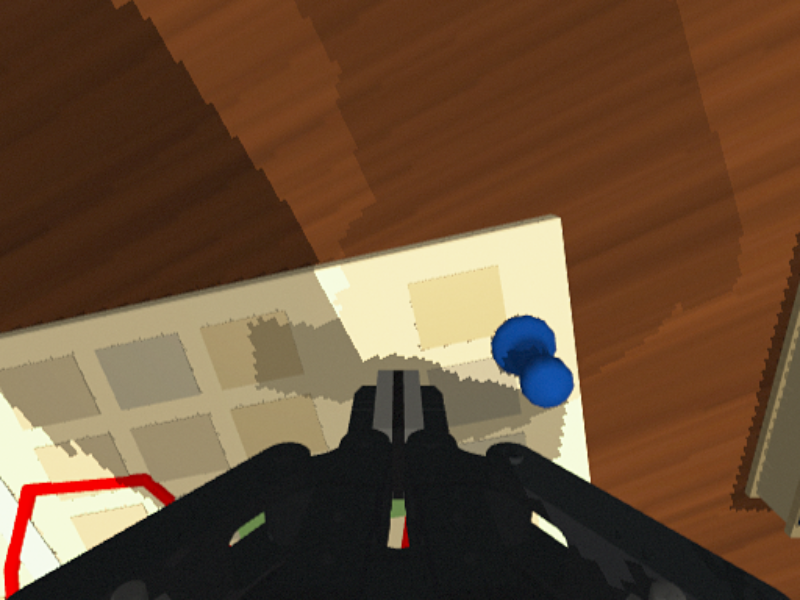

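The tips at (398,375) cover the end of the line, and the blue figure (530,355) is still upright and clear. I'm handing in.

```bash
python3 -c "
from workcell import env
print(env.hand_in())"
```

```text
the job is handed in; nothing more can be done
None
```

I traced the red line from the green figure's end (route9) round every bend to the blue figure's end (route1), with the fingertips about 7 mm above the map, then handed in with them held there; the hand-in gave no verdict.

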